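# Put the goldsmith's forming set away in its tray

### The job

Put the forming set away in the wooden tray: lay each of the three ball-ended steel stakes flat in the long recess made for its size (large, medium, small), and set the steel block with the round hollow, hollow up, in the square recess, each fully down on the cork. The flat-faced stake and the plain steel block do not belong to the set: leave them where they are on the bench.

Things in the scene. Friction and masses are not known exactly. Their poses are not given: they have to be found in the camera images.
- stake_large: The large ball-ended forming stake: bare steel, lying level, 125 mm long. A 36 mm ball at its +x end, a round stem 16 mm thick, a square butt 36 x 36 mm, 18 mm long, at its -x end (stops it rolling). Origin: halfway along its length, on its underside; the stem's axis runs along x, 18 mm above the origin. Balances within 4 mm of the middle.
- stake_medium: The medium ball-ended forming stake: bare steel, lying level, 105 mm long. A 28 mm ball at its +x end, a round stem 13 mm thick, a square butt 28 x 28 mm, 14 mm long, at its -x end (stops it rolling). Origin: halfway along its length, on its underside; the stem's axis runs along x, 14 mm above the origin. Balances within 4 mm of the middle.
- stake_small: The small ball-ended forming stake: bare steel, lying level, 85 mm long. A 20 mm ball at its +x end, a round stem 10 mm thick, a square butt 20 x 20 mm, 10 mm long, at its -x end (stops it rolling). Origin: halfway along its length, on its underside; the stem's axis runs along x, 10 mm above the origin. Balances within 4 mm of the middle.
- doming_block: The doming block: bare steel cube, 40 mm a side, with one big round hollow (26 mm across, 9 mm deep) in its top face and dark round spots on its sides. Origin: centre of its underside, z up, sides along x and y.
- stake_flat: Look-alike, to be left: a flat-faced steel stake, 105 mm long, with a flat disc (28 mm across, 12 mm thick) in place of the ball at +x; 13 mm stem, 28 mm square butt at -x. Origin: middle of its length, on its underside.
- plain_block: Look-alike, to be left: a plain steel cube, 40 mm a side, with smooth faces and no hollow. Origin: centre of its underside.
- recess_large: The large long recess: one of four inserts side by side (66.5 mm apart) in the tray, with an oblong cork-floored recess 143 x 54 mm in its middle, for the large ball-ended stake. Fixed. Insert 156 x 66 mm, x along its length, z up. Origin: centre of its underside, 6 mm above the bench; cork floor 4 mm, wooden rim 9 mm above the origin. Dark tray wall round the inserts 15 mm above the bench.
- recess_medium: The medium long recess: one of four inserts side by side (66.5 mm apart) in the tray, with an oblong cork-floored recess 123 x 46 mm in its middle, for the medium ball-ended stake. Fixed. Insert 156 x 66 mm, x along its length, z up. Origin: centre of its underside, 6 mm above the bench; cork floor 4 mm, wooden rim 9 mm above the origin. Dark tray wall round the inserts 15 mm above the bench.
- recess_small: The small long recess: one of four inserts side by side (66.5 mm apart) in the tray, with an oblong cork-floored recess 103 x 38 mm in its middle, for the small ball-ended stake. Fixed. Insert 156 x 66 mm, x along its length, z up. Origin: centre of its underside, 6 mm above the bench; cork floor 4 mm, wooden rim 9 mm above the origin. Dark tray wall round the inserts 15 mm above the bench.
- recess_square: The square recess: one of the four inserts in the tray, with a 58 x 58 mm cork-floored recess in its middle, for the doming block. Fixed. Insert 156 x 66 mm, x along its length, z up. Origin: centre of its underside, 6 mm above the bench; cork floor 4 mm, wooden rim 9 mm above the origin. Dark tray wall round the inserts 15 mm above the bench.
There are look-alikes about, which are no part of the job. Leave any green or red look-alike of the stake_medium alone.

How it is judged (in metres and radians):
At the end, for the whole second after the job is handed in: Each ball-ended stake in its own recess, the block (hollow up) in the square one: within 15 mm of the centre, under 2.5 mm off the cork, level to 0.06 rad, stakes within 0.35 rad of the recess (either way round), at rest; flat stake and plain block within 30 mm of their start (horizontal distance between stake_large and recess_large below 0.015 m and z of stake_large in the frame of recess_large between 0.001 and 0.0065 m and angle between each of stake_large, stake_medium, stake_small, doming_block's own z axis and vertical below 0.06 rad and linear speed of each of stake_large, stake_medium, stake_small, doming_block below 0.02 m/s and angular speed of each of stake_large, stake_medium, stake_small, doming_block below 0.2 rad/s and angle between the x axis of stake_large and the x axis of recess_large, either way round below 0.35 rad and horizontal distance between stake_medium and recess_medium below 0.015 m and z of stake_medium in the frame of recess_medium between 0.001 and 0.0065 m and angle between the x axis of stake_medium and the x axis of recess_medium, either way round below 0.35 rad and horizontal distance between stake_small and recess_small below 0.015 m and z of stake_small in the frame of recess_small between 0.001 and 0.0065 m and angle between the x axis of stake_small and the x axis of recess_small, either way round below 0.35 rad and horizontal distance between doming_block and recess_square below 0.015 m and z of doming_block in the frame of recess_square between 0.001 and 0.0065 m and distance of each of stake_flat, plain_block from where it was at the start of the episode below 0.03 m); the robot touches nothing.
It fails at once if the flat-faced stake or the plain block is moved away (more than 60 mm) (distance of any of stake_flat, plain_block from where it was at the start of the episode above 0.06 m).
It also fails if it takes over 112 s, if anything falls off the work surface, if the arm or the gripper's body presses on something with over 40 N, if the wrist force passes 120 N, or if a joint passes its speed limit or range.

### The arm

A 7-joint arm with a two-finger parallel gripper is mounted at the origin on the work surface. World frame = base frame: x ahead of the robot, y to its left, z up, the work surface at z = 0. Lengths are in mm, angles in rad, forces in N, time in s.
With the tool pointing down it reaches from about 400 to 875 mm from the base axis. Payload 4.4 kg.
Tool frame: the origin (TCP) lies between the finger pads; the fingertips stand ctrl.tip_reach ahead of it and the grasp point (between the pads) lies 8 mm behind it (ctrl.tip_reach is the distance from the TCP to the fingertips, in mm); z points along the fingers, y is the direction in which the jaws open and shut (so a half turn about z gives the same grasp; the last joint's range is limited). The gripper opens to 85 mm and grips with 20 to 120 N. Pads are 22 mm wide; open, the fingers measure 114 mm over their backs; the gripper's body (76 mm by 85 mm) begins 54 mm behind the grasp point. The pads swing forward as they close: fully open they stand 13 mm farther back than shut.
Start: joints at [-0.066, 0.628, 0.038, 1.517, -0.027, 0.996, -0.02], TCP at [650.014, 0.027, 242.313] pointing down, gripper open.
Joint ranges: [-3.06, 3.06], [-0.37, 2.12], [-1.25, 1.32], [0.18, 2.47], [-1.1, 4.24], [0.23, 1.98], [-2.94, 2.94]. Speed limits (rad/s): [2.57, 2.57, 3.14, 3.14, 3.14, 3.14, 3.14].

### API

Orientations are given as [roll, pitch, yaw] about the fixed x, y, z axes, in that order (R = Rz(yaw) Ry(pitch) Rx(roll)).
In Python, from cell import status, viewer, order, ctrl gives the robot as it stands.
- The arm moves only by the tool play_rows, never from a script. Its argument "series" is a list of rows, each a list of 5 numbers: the shift along the tool's x, y, z in cm, then the turn about the tool's z in degrees, then the closure, from 0 (fully open) to 1 (shut). In form: [[x, y, z, yaw, gripper], ...]. A call has 1 to 8 rows; each row is the pose to reach, as a shift and turn from the pose commanded when the call began, along the tool's axes at that moment; what a row does not reach only later rows make up. A row lasts 1/10 s, in which the tool goes at most 50 mm and 8.59 degrees, less where a joint would pass 70% of its speed; a pose out of reach is approached as far as the arm can. A call with a gripper value outside its range is refused whole. The fingers move at their own pace and stop on an object; the grip force is fixed at half the most. Time passes only in rows, so rows that repeat a pose let the fingers close. It gives the time, the measured TCP pose, the force and the opening at its end, in the units of the state.
- status.read_state(): the state, without advancing time (a new reading comes with each control period).
- viewer.get_image(name): name is "scene" or "side" or "wrist"; returns a dict with "img" (480x640x3 uint8, red, green, blue), "vfov" (degrees; the focal length in pixels is half the picture's height over the tangent of half this angle, whatever the lens; pixels are square), "cx", "cy" (the principal point, pixels), "dist_coeffs" ([k1, k2, p1, p2, k3] as OpenCV has them; the pictures are not rectified), "rvec" (rotation vector, rad) and "tvec" (3), from world to camera coordinates, as OpenCV has them; the wrist camera has in their place "tool_from_camera" (4x4, takes a point from camera to tool coordinates, whose origin is the TCP and whose axes are the flange's). Camera axes: x right, y down, z forward; pixel columns grow to the right and rows downward; lengths in mm; the calibration is good to about 2 mm. A picture is of the moment at which its call begins: read the wrist's pose just before it. There is no depth.
- order.finish_job(): hands the job in, once; it reports no verdict.
The state is a dict: "clock": time; "qpos": joint angles; "qd": joint speeds; "tau": joint torques, N m; "eef_pos": TCP position; "tool_rot": TCP orientation; "force": force on the tool from outside, world axes, zero at the start; "torque": the same for the moment, N m; "width": finger opening in mm.
Only numpy, scipy, OpenCV 4.12 (cv2) and the standard library are available. Lean on these libraries where they do the work, as an engineer would, in place of code of your own. Each camera call takes 0.05 s, during which the arm holds its last target. There are 200 camera calls.

## Working session

There is one attempt and no reset: what is moved stays moved. The work goes in short steps, Python scripts to look and compute and a tool call to move; the robot and the scene stay as the last step left them, time stands still between calls to the robot, and variables do not carry over. Pictures are saved under pics/ and viewed, about 12 in all and at most 16, crops included, and the job is handed in when it is done.

Besides the shell and the picture viewer there is one more tool, called as name(argument=value, ...), one argument or row to a line, values as JSON. play_rows: Moves the arm, as the interface text tells. Its arguments: {"type":"object","properties":{"series":{"type":"array","items":{"type":"array","items":{"type":"number"}}}},"required":["series"]}

```bash
mkdir -p pics
cat > h.py <<'E'
import numpy as np, cv2
from cell import status, viewer, order, ctrl
from scipy.spatial.transform import Rotation as R
def K(c):
    f=240/np.tan(np.radians(c['vfov'])/2); return np.array([[f,0,c['cx']],[0,f,c['cy']],[0,0,1]])
def grab(n):
    s=status.read_state(); c=viewer.get_image(n)
    if n=='wrist':
        T=np.eye(4);T[:3,:3]=R.from_euler('xyz',s['tool_rot']).as_matrix();T[:3,3]=s['eef_pos']
        T=T@np.array(c['tool_from_camera'])
    else:
        T=np.eye(4);T[:3,:3]=cv2.Rodrigues(np.array(c['rvec'],float))[0];T[:3,3]=np.ravel(c['tvec']);T=np.linalg.inv(T)
    c['T']=T; return c
def cast(c,uv,z):
    p=cv2.undistortPoints(np.array(uv,float).reshape(-1,1,2),K(c),np.array(c['dist_coeffs'],float)).reshape(-1,2)
    d=np.c_[p,np.ones(len(p))]@c['T'][:3,:3].T; o=c['T'][:3,3]
    return (o+d*((z-o[2])/d[:,2])[:,None])[:,:2]
def proj(c,P):
    W=np.linalg.inv(c['T']); return cv2.projectPoints(np.array(P,float).reshape(-1,3),cv2.Rodrigues(W[:3,:3])[0],W[:3,3],K(c),np.array(c['dist_coeffs'],float))[0].reshape(-1,2)
def save(c,f): cv2.imwrite(f,c['img'][:,:,::-1])
E
python3 - <<'E'
from h import *
print(status.read_state(),ctrl.tip_reach)
for n in('scene','side','wrist'):
    c=grab(n);save(c,f'pics/{n}0.png');print(n,c['vfov'],c['dist_coeffs'],c['T'].round(2).tolist())
E
```

```text
{'clock': 0.0, 'qpos': array([-0.06581766,  0.629338  ,  0.038452  ,  1.51837518, -0.02700847,
        0.99631122, -0.01998351]), 'qd': array([-0.00027178, -0.00116434,  0.00104947,  0.00232935, -0.0001319 ,
       -0.00108961, -0.00027647]), 'tau': array([-1.11932164e-03, -5.63405585e+01,  1.22606792e+00, -1.93450052e+01,
        1.09587883e-02,  1.05136272e-02, -8.84369996e-06]), 'eef_pos': array([6.49388099e+02, 3.70175575e-02, 2.41392233e+02]), 'tool_rot': array([-3.13967931e+00,  2.38886905e-05,  1.57081759e+00]), 'force': array([-0.41273633, -0.67914571,  0.56553321]), 'torque': array([-0.00348798, -0.02193439, -0.0492031 ]), 'width': 85.40646899653741} 11.0
scene 55.70329818627923 [-0.06093263  0.          0.          0.          0.        ] [[-0.58, 0.43, -0.69, 1166.32], [0.82, 0.31, -0.49, 439.87], [0.0, -0.85, -0.53, 582.35], [0.0, 0.0, 0.0, 1.0]]
side 42.14746053578255 [0.01046144 0.         0.         0.         0.        ] [[0.89, -0.25, 0.38, -36.71], [-0.46, -0.47, 0.75, -1039.37], [-0.01, -0.84, -0.54, 755.03], [0.0, 0.0, 0.0, 1.0]]
wrist 71.96059417852048 [-0.04602996  0.          0.          0.          0.        ] [[1.0, 0.0, -0.0, 649.3], [0.0, -0.95, -0.31, 79.47], [-0.0, 0.31, -0.95, 373.21], [0.0, 0.0, 0.0, 1.0]]
```

View pics/scene0.png

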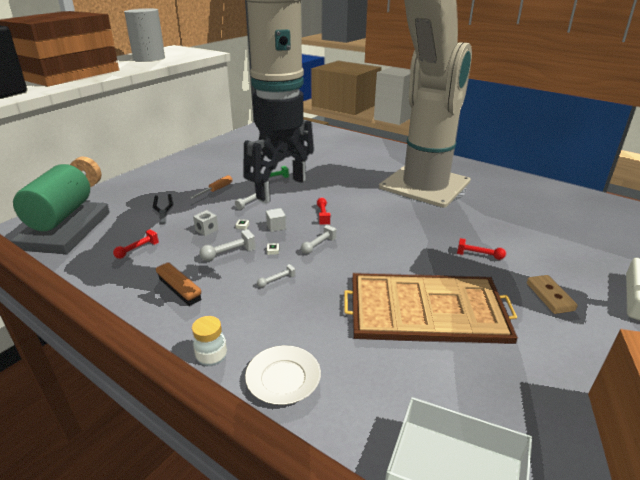

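View pics/side0.png

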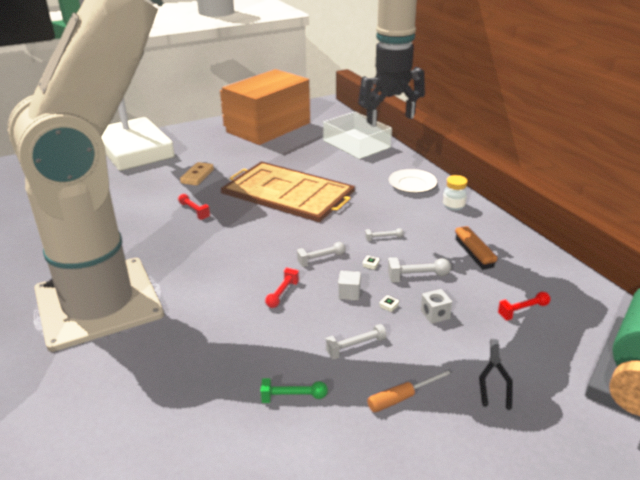

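View pics/wrist0.png

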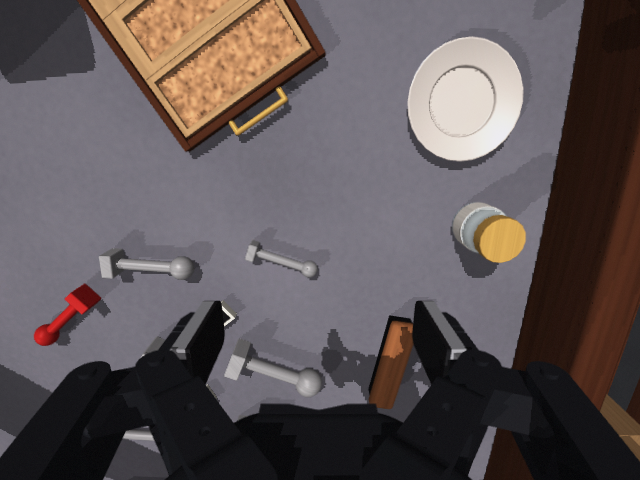

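The scene camera shows the tray at (430,308), with the grey stakes at (228,247), (318,241), (275,277) and (255,198). The blocks are at (205,222) and (276,219). I'll zoom in to tell the look-alikes apart.

Run:
```python
import cv2,numpy as np
a=cv2.imread('pics/scene0.png');b=cv2.imread('pics/side0.png')
r=lambda i,x,y,w,h:cv2.resize(i[y:y+h,x:x+w],(400,300),interpolation=cv2.INTER_CUBIC)
cv2.imwrite('pics/comp.png',np.vstack([np.hstack([r(a,180,180,160,120),r(b,320,225,160,120)]),np.hstack([r(a,335,240,190,142),r(b,215,110,150,112)])]))
```

```text
(no output)
```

View pics/comp.png

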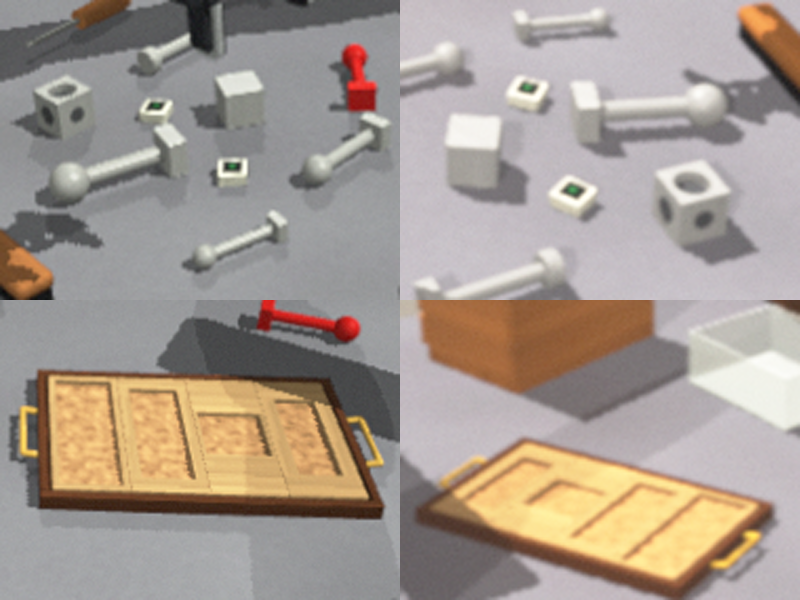

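The hollow block is at scene (205,222), with its hollow up. The plain block is at (276,219). The stake at scene (255,198) has a disc end, so it is the flat one. In +y order the recesses are large, medium, square, small. Next I'll triangulate from these pixel positions.

```bash
cat > loc.py <<'E'
from h import *
S=lambda x,y:(180+x/2.5,180+y/2.5)
D=lambda x,y:(320+(x-400)/2.5,225+y/2.5)
P={'large':(18,[S(69,182),S(170,151)],[D(706,104),D(586,112)],[(308,381),(238,360)]),
'medium':(14,[S(316,169),S(376,133)],[(340,249),(304,256)],[(181,267),(112,264)]),
'small':(10,[S(205,256),S(277,229)],[D(600,18),D(522,25)],[(311,269),(253,252)]),
'dome':(20,[S(63,107)],[D(691,202)],[]),'plain':(20,[S(240,100)],[D(473,150)],[])}
cs=[grab(n) for n in('scene','side','wrist')]
for k,(z,*v) in P.items():
    for c,uv,n in zip(cs,v,'SDW'):
        if uv: print(k,n,cast(c,uv,z).round(1).tolist())
for c,n in zip(cs,'SDW'):
    im=c['img'].astype(int)
    m=((im[:,:,0]-im[:,:,2]>45)&(im[:,:,1]>95)).astype('uint8') if n!='W' else None
    if n=='W': continue
    m=cv2.morphologyEx(m,cv2.MORPH_CLOSE,np.ones((5,5)));m=cv2.morphologyEx(m,cv2.MORPH_OPEN,np.ones((7,7)))
    L=[q for q in cv2.findContours(m,0,1)[0] if cv2.contourArea(q)>1500]
    for q in L:
        w=cast(c,q.reshape(-1,2),15).astype('float32');r=cv2.minAreaRect(w)
        print(n,cv2.boundingRect(q),r)
E
python3 loc.py
```

```text
large S [[633.9, -231.9], [544.7, -193.9]]
large D [[639.2, -233.3], [547.5, -197.4]]
large W [[635.9, -231.8], [545.6, -198.9]]
medium S [[485.8, -71.0], [403.4, -61.4]]
medium D [[489.2, -75.4], [410.2, -63.3]]
medium W [[486.6, -70.7], [402.8, -67.3]]
small S [[635.8, -72.2], [572.9, -47.3]]
small D [[641.8, -73.8], [574.7, -51.3]]
small W [[640.7, -74.4], [572.8, -53.0]]
dome S [[549.2, -330.5]]
dome D [[553.3, -331.6]]
plain S [[438.4, -198.9]]
plain D [[441.4, -201.3]]
S (358, 275, 150, 59) ((502.4547119140625, 232.20449829101562), (161.30645751953125, 270.72515869140625), 32.344051361083984)
S (73, 0, 137, 53) ((-2592.22802734375, -4590.04443359375), (5448.171875, 1859.513916015625), 61.32352828979492)
D (231, 163, 117, 52) ((507.04119873046875, 228.66233825683594), (172.934814453125, 327.1080017089844), 32.65104293823242)
D (220, 69, 84, 74) ((644.8362426757812, 850.5010986328125), (653.715087890625, 268.93682861328125), 50.25849533081055)
```

```bash
cat > go.py <<'E'
import sys
from h import *
s=status.read_state(); M=R.from_euler('xyz',s['tool_rot']).as_matrix()
x,y,z,phi=map(float,sys.argv[1:5])
print('cm',(M.T@(np.array([x,y,z])-s['eef_pos'])/10).round(2),'turn',
 round((np.degrees(np.arctan2(M[1,0],M[0,0]))-phi+180)%360-180,1),'t',s['clock'],'j7',s['qpos'][6].round(2),'w',s['width'])
E
python3 go.py 609 -63 120 -19
```

```text
cm [-6.3  -4.07 12.2 ] turn 109.0 t 0.3 j7 -0.02 w 85.25780398065925
```

play_rows(
  series=[
    [-6.3, -4.07, 12.2, 109, 0],
    [-6.3, -4.07, 12.2, 109, 0],
    [-6.3, -4.07, 12.2, 109, 0],
    [-6.3, -4.07, 12.2, 109, 0],
    [-6.3, -4.07, 12.2, 109, 0],
    [-6.3, -4.07, 12.2, 109, 0],
    [-6.3, -4.07, 12.2, 109, 0],
    [-6.3, -4.07, 12.2, 109, 0],
  ],
)

```text
clock: 1.1
eef_pos: [609.4, -62.9, 120.3]
tool_rot: [-3.141, -0.0, 0.365]
force: [-0.1, 0.3, 0.3]
width: 84.9
```

```bash
python3 go.py 609 -63 120 -19
```

```text
cm [-0.04 -0.    0.03] turn 39.9 t 1.1 j7 -0.82 w 84.91800839326825
```

play_rows(
  series=[
    [0, 0, 0, 40, 0.2],
    [0, 0, 0, 40, 0.2],
    [0, 0, 0, 40, 0.2],
    [0, 0, 0, 40, 0.2],
    [0, 0, 0, 40, 0.2],
    [0, 0, 0, 40, 0.2],
  ],
)

```text
clock: 1.7
eef_pos: [609.3, -62.6, 120.1]
tool_rot: [3.141, 0.0, -0.327]
force: [0.9, -0.6, 0.4]
width: 68.5
```

```bash
python3 go.py 609 -63 18 -19; python3 -c "
from h import *
c=grab('wrist');save(c,'pics/w1.png');print(proj(c,[[639.5,-73.5,10],[573.5,-51,10],[609,-63,10]]))"
```

```text
cm [-0.02  0.05 10.21] turn 0.3 t 1.7 j7 -1.34 w 68.4625522063053
[[319.23228871 198.36053671]
 [318.90821068 284.16105403]
 [318.95057863 239.85788688]]
```

View pics/w1.png

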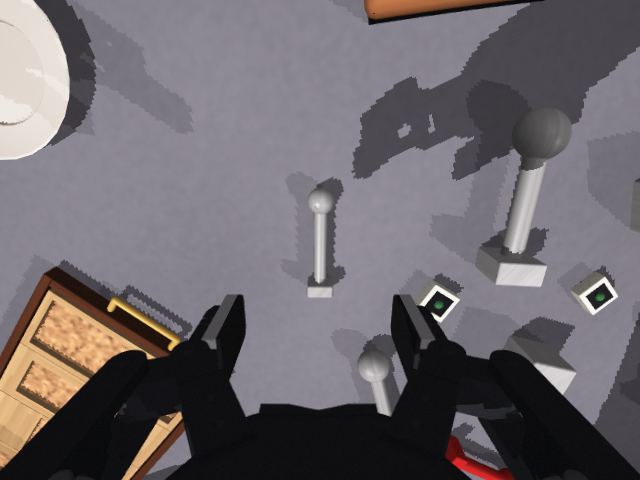

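The small stake is lined up: ball at (320,202) and butt at (319,289). That puts it about 3 mm towards the butt end from my estimate. Now I'll descend and grip.

play_rows(
  series=[
    [-0.2, 0.05, 5, 0, 0.2],
    [-0.2, 0.05, 8, 0, 0.3],
    [-0.2, 0.05, 10.2, 0, 0.4],
    [-0.2, 0.05, 10.2, 0, 0.6],
    [-0.2, 0.05, 10.2, 0, 1],
    [-0.2, 0.05, 10.2, 0, 1],
    [-0.2, 0.05, 10.2, 0, 1],
    [-0.2, 0.05, 10.2, 0, 1],
  ],
)

```text
clock: 2.55
eef_pos: [608.5, -63.2, 19.9]
tool_rot: [-3.141, -0.003, -0.327]
force: [0.4, -1.4, 4.0]
width: 6.9
```

```bash
python3 go.py 449.5 315 100 32.3
```

```text
cm [-27.18 -30.71  -8.08] turn -51.0 t 2.55 j7 -1.26 w 6.932427437106205
```

play_rows(
  series=[
    [0, 0, 0, 0, 1],
    [0, 0, 0, 0, 1],
  ],
)

```text
clock: 2.75
eef_pos: [608.5, -63.2, 19.8]
tool_rot: [-3.141, -0.003, -0.327]
force: [-0.5, -0.8, 6.5]
width: 6.7
```

```bash
python3 go.py 449.5 315 100 32.3;python3 -c "
from h import *
c=grab('wrist');save(c,'pics/w2.png')"
```

```text
cm [-27.19 -30.71  -8.08] turn -51.0 t 2.75 j7 -1.26 w 6.744360890489822
```

View pics/w2.png

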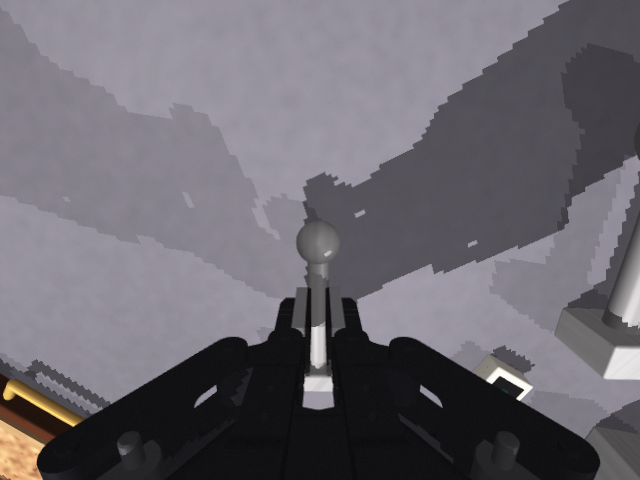

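The fingers have wedged on the upper part of the stem (opening 6.7 mm, less than its 10 mm thickness). I'll reopen and grip lower.

play_rows(
  series=[
    [0, 0, 0, 0, 0.6],
    [0, 0, 0, 0, 0.6],
    [0, 0, 0.4, 0, 0.6],
    [0, 0, 0.4, 0, 0.6],
    [0, 0, 0.4, 0, 1],
    [0, 0, 0.4, 0, 1],
    [0, 0, 0.4, 0, 1],
    [0, 0, 0.4, 0, 1],
  ],
)

```text
clock: 3.6
eef_pos: [607.2, -62.8, 14.3]
tool_rot: [-3.142, 0.0, -0.327]
force: [-0.0, 0.5, 0.8]
width: 6.9
```

play_rows(
  series=[
    [0, 0, -2, 0, 1],
    [0, 0, -5, 0, 1],
    [0, 0, -8, 0, 1],
    [0, 0, -8, 0, 1],
  ],
)

```text
clock: 4.0
eef_pos: [609.9, -63.7, 98.1]
tool_rot: [-3.14, -0.007, -0.328]
force: [1.3, -0.8, -0.5]
width: 7.3
```

```bash
python3 go.py 449.5 315 100 32.3;python3 -c "
from h import *
c=grab('wrist');save(c,'pics/w3.png')
d=grab('side');a=cv2.resize(d['img'][180:300,320:480],(640,480))
c['img']=cv2.resize(np.hstack([c['img'],a]),(800,300));save(c,'pics/w3.png')"
```

```text
cm [-27.37 -30.7   -0.35] turn -51.1 t 4.0 j7 -1.32 w 7.2927057587529704
```

View pics/w3.png

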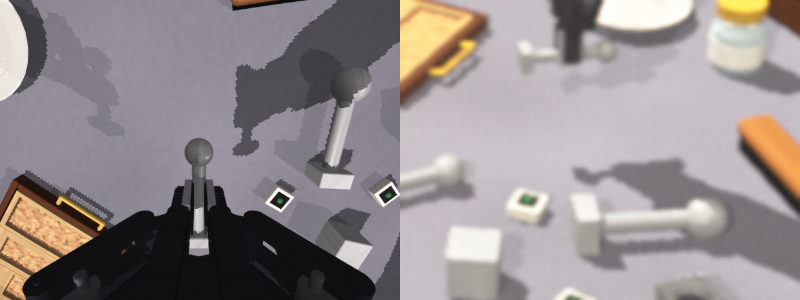

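The stake is held near its middle and level.

play_rows(
  series=[
    [-27.4, -30.7, 0, -51, 1],
    [-27.4, -30.7, 0, -51, 1],
    [-27.4, -30.7, 0, -51, 1],
    [-27.4, -30.7, 0, -51, 1],
    [-27.4, -30.7, 0, -51, 1],
    [-27.4, -30.7, 0, -51, 1],
    [-27.4, -30.7, 0, -51, 1],
    [-27.4, -30.7, 0, -51, 1],
  ],
)

```text
clock: 4.9
eef_pos: [449.0, 306.7, 93.0]
tool_rot: [-3.141, 0.003, 0.563]
force: [0.6, 0.5, -1.0]
width: 7.5
```

```bash
python3 go.py 449.5 315 100 32.3;python3 -c "
from h import *
c=grab('wrist');save(c,'pics/w4.png')"
```

```text
cm [ 0.48 -0.68 -0.7 ] turn -0.1 t 4.9 j7 -1.24 w 7.513117173516653
```

View pics/w4.png

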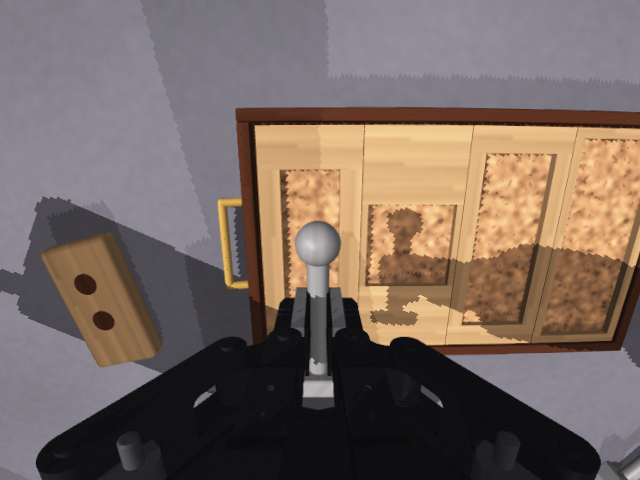

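```bash
python3 -c "
from h import *
c=grab('wrist');print(status.read_state()['eef_pos'])
f=lambda p:(cast(c,p,15).mean(0).round(1),cast(c,p,15).round(1).tolist())
print('sq',*f([(368,206),(457,206),(449,286),(365,286)]))
print('med',*f([(486,154),(557,154),(523,325),(463,325)]))
print('smalltop',*f([(280,170),(340,170)]))
print('insert end lines',*f([(255,125),(364,125),(473,125),(577,125)]))
th=np.radians(32.3);e=np.array([np.cos(th),np.sin(th)]);n=np.array([-e[1],e[0]])
for k in (-99.75,-33.25,33.25,99.75): print(np.array([503,231])+k*n)
"
```

```text
[444.86253211 314.4585716   92.3463063 ]
sq [480.6 270.8] [[488.3, 310.9], [520.0, 262.8], [473.2, 230.1], [441.0, 279.5]]
med [517.4 215.9] [[555.3, 268.9], [580.7, 231.2], [479.0, 162.7], [454.7, 200.8]]
smalltop [487.1 354.5] [[476.9, 370.2], [497.3, 338.9]]
insert end lines [545.8 314.6] [[491.6, 396.8], [527.3, 341.8], [563.8, 286.9], [600.5, 233.0]]
[556.30164685 146.68513214]
[520.76721562 202.89504405]
[485.23278438 259.10495595]
[449.69835315 315.31486786]
```

```bash
python3 go.py 449.7 317 26 32.6
```

```text
cm [0.56 0.09 6.63] turn 0.4 t 5.0 j7 -1.24 w 7.133456220968984
```

play_rows(
  series=[
    [0, 0, 3, 0.4, 1],
    [0, 0, 4, 0.4, 1],
    [0, 0, 4, 0.4, 1],
    [0, 0, 4, 0.4, 1],
  ],
)

```text
clock: 5.4
eef_pos: [451.1, 304.5, 54.1]
tool_rot: [3.141, 0.001, 0.555]
force: [0.8, 0.3, -0.5]
width: 7.4
```

```bash
python3 go.py 449.7 317 26 32.6
```

```text
cm [ 0.54 -1.14  2.81] turn -0.8 t 5.4 j7 -1.22 w 7.413783008156344
```

play_rows(
  series=[
    [0, 0, 0, 0, 1],
    [0, 0, 0, 0, 1],
    [0, 0, 0, 0, 1],
  ],
)

```text
clock: 5.7
eef_pos: [451.4, 305.6, 55.0]
tool_rot: [-3.141, -0.001, 0.556]
force: [0.6, -1.1, 0.9]
width: 7.4
```

play_rows(
  series=[
    [0, 0, 0, 0, 1],
    [0, 0, 0, 0, 1],
  ],
)

```text
clock: 5.9
eef_pos: [451.1, 305.5, 54.6]
tool_rot: [-3.141, -0.0, 0.556]
force: [0.6, -0.3, -0.5]
width: 7.8
```

```bash
python3 go.py 449.7 317 26 32.6
```

```text
cm [ 0.48 -1.05  2.86] turn -0.8 t 5.9 j7 -1.22 w 7.801675642212971
```

```bash
python3 -c "
from h import *
c=grab('wrist');
import pickle;pickle.dump(c,open('w5.pkl','wb'))
C=np.array([503,231]);th=np.radians(32.3);e=np.array([np.cos(th),np.sin(th)]);n=np.array([-e[1],e[0]])
for k,L,W in((33.25,58,58),(99.75,103,38),(-33.25,123,46)):
    P=[np.r_[C+k*n+a*L/2*e+b*W/2*n,15] for a,b in((1,1),(1,-1),(-1,-1),(-1,1))]
    cv2.polylines(c['img'],[proj(c,P).astype(int)],True,(0,0,255))
save(c,'pics/w5.png')"
```

```text
(no output)
```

View pics/w5.png

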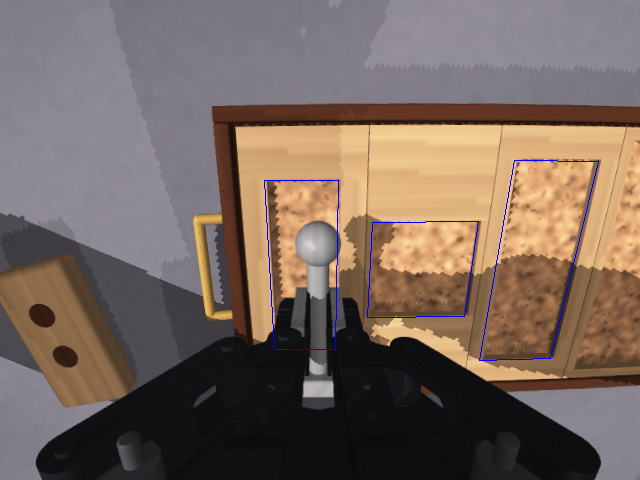

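The blue outlines drawn from the estimated tray pose match the recesses to about 1–2 mm, so I'll keep the tray pose at (503,231), 32.3°.

play_rows(
  series=[
    [0.4, -0.9, 1.5, -0.8, 1],
    [0.4, -0.9, 2.8, -0.8, 1],
    [0.4, -0.9, 2.8, -0.8, 1],
    [0.4, -0.9, 2.8, -0.8, 1],
    [0.4, -0.9, 2.8, -0.8, 1],
  ],
)

```text
clock: 6.45
eef_pos: [449.3, 314.7, 25.6]
tool_rot: [3.141, 0.001, 0.57]
force: [-1.1, -0.0, -0.8]
width: 7.3
```

Now I'll open slightly, lift off, and go back for the medium stake.

play_rows(
  series=[
    [0, 0, 0, 0, 0.75],
    [0, 0, 0, 0, 0.7],
    [0, 0, 0, 0, 0.7],
    [0, 0, -2, 0, 0.7],
    [0, 0, -6, 0, 0.7],
    [0, 0, -8, 0, 0.4],
    [0, 0, -8, 0, 0.4],
  ],
)

```text
clock: 7.15
eef_pos: [451.5, 316.3, 109.3]
tool_rot: [-3.141, -0.006, 0.57]
force: [-0.1, 0.4, -0.5]
width: 51.2
```

```bash
python3 go.py 449 -68.5 100 -5;python3 -c "
from h import *
c=grab('wrist');save(c,'pics/w6.png')"
```

```text
cm [-20.97  32.27   0.79] turn 37.6 t 7.15 j7 -1.26 w 51.17308401153845
```

View pics/w6.png

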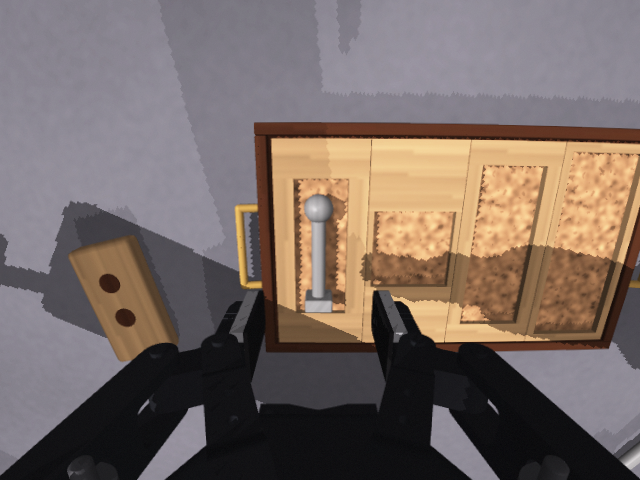

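The small stake is lying in its recess, ball at (318,208) and butt at (319,303). On to the medium stake.

play_rows(
  series=[
    [-21, 32.2, 0.8, 37.6, 0.4],
    [-21, 32.2, 0.8, 37.6, 0.4],
    [-21, 32.2, 0.8, 37.6, 0.4],
    [-21, 32.2, 0.8, 37.6, 0.4],
    [-21, 32.2, 0.8, 37.6, 0.4],
    [-21, 32.2, 0.8, 37.6, 0.4],
    [-21, 32.2, 0.8, 37.6, 0.4],
    [-21, 32.2, 0.8, 37.6, 0.4],
  ],
)

```text
clock: 8.0
eef_pos: [445.4, -72.9, 97.5]
tool_rot: [3.14, 0.001, -0.09]
force: [0.2, -0.0, 0.0]
width: 51.4
```

play_rows(
  series=[
    [0, 0, 0, 0, 0.4],
    [0, 0, 0, 0, 0.4],
    [0, 0, 0, 0, 0.4],
    [0, 0, 0, 0, 0.4],
  ],
)

```text
clock: 8.4
eef_pos: [446.4, -67.5, 98.0]
tool_rot: [-3.141, 0.001, -0.084]
force: [0.4, -0.2, 0.1]
width: 51.2
```

```bash
python3 go.py 447.5 -68.3 15 -5;python3 -c "
from h import *
c=grab('wrist')
cv2.polylines(c['img'],[proj(c,[[487,-72,14],[405,-64.5,14]]).astype(int)],False,(0,0,255))
save(c,'pics/w7.png')"
```

```text
cm [0.13 0.08 8.3 ] turn 0.2 t 8.4 j7 -0.99 w 51.16351006652462
```

View pics/w7.png

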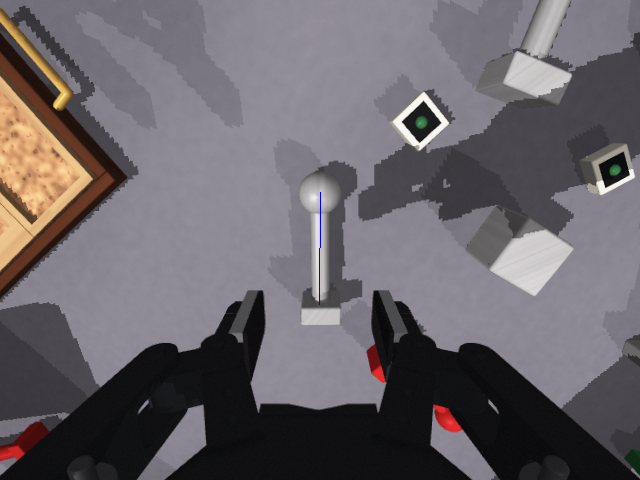

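The medium stake is lined up: ball at (320,194), butt at (320,307). The red look-alike at (400,390) is clear of the fingers.

play_rows(
  series=[
    [0.1, 0.1, 4, 0, 0.4],
    [0.1, 0.1, 7, 0, 0.5],
    [0.1, 0.1, 8.3, 0, 0.5],
    [0.1, 0.1, 8.3, 0, 0.6],
    [0.1, 0.1, 8.3, 0, 1],
    [0.1, 0.1, 8.3, 0, 1],
    [0.1, 0.1, 8.3, 0, 1],
    [0.1, 0.1, 8.3, 0, 1],
  ],
)

```text
clock: 9.25
eef_pos: [448.0, -70.1, 16.0]
tool_rot: [-3.141, -0.002, -0.086]
force: [0.5, 0.3, 1.8]
width: 10.6
```

play_rows(
  series=[
    [0, 0, -1, 0, 1],
    [0, 0, -4, 0, 1],
    [0, 0, -7, 0, 1],
    [0, 0, -7, 0, 1],
  ],
)

```text
clock: 9.65
eef_pos: [449.2, -70.9, 88.1]
tool_rot: [3.141, -0.005, -0.086]
force: [0.3, -0.4, -2.9]
width: 10.7
```

```bash
python3 go.py 520.8 202.9 90 32.3
```

```text
cm [  4.78 -27.89  -0.19] turn -37.2 t 9.65 j7 -0.75 w 10.68640393919601
```

play_rows(
  series=[
    [4.7, -27.8, 0, -37, 1],
    [4.7, -27.8, 0, -37, 1],
    [4.7, -27.8, 0, -37, 1],
    [4.7, -27.8, 0, -37, 1],
    [4.7, -27.8, 0, -37, 1],
    [4.7, -27.8, 0, -37, 1],
    [4.7, -27.8, 0, -37, 1],
    [4.7, -27.8, 0, -37, 1],
  ],
)

```text
clock: 10.45
eef_pos: [517.4, 203.1, 84.3]
tool_rot: [-3.141, 0.001, 0.561]
force: [-0.7, -0.9, -2.6]
width: 10.5
```

play_rows(
  series=[
    [0, 0, 3, 0, 1],
    [0, 0, 3, 0, 1],
    [0, 0, 3, 0, 1],
    [0, 0, 3, 0, 1],
  ],
)

```text
clock: 10.85
eef_pos: [518.8, 201.5, 56.1]
tool_rot: [3.141, -0.001, 0.558]
force: [-0.3, 0.5, -2.2]
width: 10.9
```

```bash
python3 go.py 520.8 202.9 27.5 32.3
```

```text
cm [ 0.24 -0.01  2.86] turn -0.4 t 10.85 j7 -0.83 w 10.869966145209592
```

play_rows(
  series=[
    [0.2, 0, 1.5, -0.4, 1],
    [0.2, 0, 2.8, -0.4, 1],
    [0.2, 0, 2.8, -0.4, 1],
    [0.2, 0, 2.8, -0.4, 1],
    [0.2, 0, 2.8, -0.4, 0.75],
    [0.2, 0, 2.8, -0.4, 0.65],
    [0.2, 0, 2.8, -0.4, 0.65],
    [0.2, 0, 2.8, -0.4, 0.65],
  ],
)

```text
clock: 11.65
eef_pos: [520.1, 203.6, 27.5]
tool_rot: [3.141, -0.0, 0.566]
force: [0.9, -0.1, 0.6]
width: 29.8
```

play_rows(
  series=[
    [0, 0, -2, 0, 0.65],
    [0, 0, -6, 0, 0.6],
    [0, 0, -8, 0, 0.4],
    [0, 0, -8, 0, 0.4],
    [0, 0, -8, 0, 0.4],
  ],
)

```text
clock: 12.15
eef_pos: [519.9, 204.0, 107.5]
tool_rot: [-3.141, -0.001, 0.567]
force: [-0.7, 0.7, 0.0]
width: 51.2
```

```bash
python3 go.py 595 -216 100 -21.3
```

```text
cm [-16.21  39.46   0.73] turn 53.8 t 12.15 j7 -0.88 w 51.22327629461391
```

play_rows(
  series=[
    [-16.2, 39.4, 0.7, 53.8, 0.4],
    [-16.2, 39.4, 0.7, 53.8, 0.4],
    [-16.2, 39.4, 0.7, 53.8, 0.4],
    [-16.2, 39.4, 0.7, 53.8, 0.4],
    [-16.2, 39.4, 0.7, 53.8, 0.4],
    [-16.2, 39.4, 0.7, 53.8, 0.4],
    [-16.2, 39.4, 0.7, 53.8, 0.4],
    [-16.2, 39.4, 0.7, 53.8, 0.4],
  ],
)

```text
clock: 12.95
eef_pos: [589.2, -191.6, 98.9]
tool_rot: [3.141, 0.003, -0.374]
force: [1.1, -1.4, 0.3]
width: 51.5
```

```bash
python3 go.py 595 -216 100 -21.3
```

```text
cm [ 1.43  2.06 -0.12] turn -0.1 t 12.95 j7 -1.02 w 51.45989729417229
```

play_rows(
  series=[
    [0.8, 1.5, 0, 0, 0.4],
    [0.8, 1.5, 0, 0, 0.4],
    [0.8, 1.5, 0, 0, 0.4],
    [0.8, 1.5, 0, 0, 0.4],
  ],
)

```text
clock: 13.35
eef_pos: [591.9, -204.1, 99.8]
tool_rot: [-3.14, 0.002, -0.37]
force: [0.5, -0.2, 0.6]
width: 51.5
```

```bash
python3 go.py 595 -216 16 -21.3;python3 -c "
from h import *
c=grab('wrist')
cv2.polylines(c['img'],[proj(c,[[637,-232.5,18],[546,-197,18]]).astype(int)],False,(0,0,255))
save(c,'pics/w8.png')"
```

```text
cm [0.74 1.02 8.37] turn 0.1 t 13.35 j7 -1.01 w 51.51229650944452
```

View pics/w8.png

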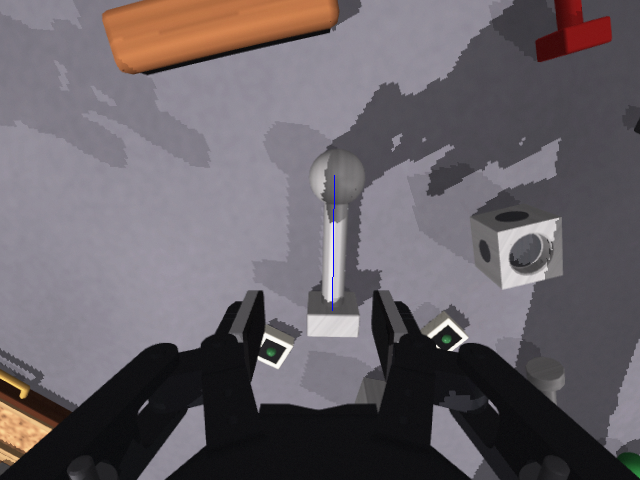

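Lined up on the large stake: ball at (337,177), butt at (333,312). I'll grip it, and use this picture to measure the doming block's top face (hollow at (530,253)).

play_rows(
  series=[
    [0.75, 1, 3, 0, 0.4],
    [0.75, 1, 5.5, 0, 0.4],
    [0.75, 1, 8.4, 0, 0.4],
    [0.75, 1, 8.4, 0, 0.5],
    [0.75, 1, 8.4, 0, 1],
    [0.75, 1, 8.4, 0, 1],
    [0.75, 1, 8.4, 0, 1],
    [0.75, 1, 8.4, 0, 1],
  ],
)

```text
clock: 14.2
eef_pos: [596.6, -218.7, 18.4]
tool_rot: [-3.14, -0.002, -0.372]
force: [-0.2, 3.2, 7.1]
width: 13.9
```

play_rows(
  series=[
    [0, 0, -1, 0, 1],
    [0, 0, -4, 0, 1],
    [0, 0, -8, 0, 1],
    [0, 0, -8, 0, 1],
  ],
)

```text
clock: 14.6
eef_pos: [597.9, -221.8, 102.1]
tool_rot: [3.14, -0.009, -0.373]
force: [0.9, -1.4, -4.5]
width: 13.2
```

```bash
python3 go.py 556.3 146.7 95 32.3
python3 - <<'E'
from h import *
c=grab('wrist'); T=np.eye(4)
T[:3,:3]=R.from_euler('xyz',[-3.14,.002,-.37]).as_matrix();T[:3,3]=[591.9,-204.1,99.8]
c['T']=T@np.array(c['tool_from_camera'])
p=cast(c,[(500,234),(561,217),(563,275),(502,289)],40);print(p.round(1),p.mean(0),cast(c,[(530,253)],40))
d=np.diff(np.r_[p,p[:1]],axis=0);print(np.linalg.norm(d,axis=1),np.degrees(np.arctan2(d[:,1],d[:,0])))
E
```

```text
cm [-17.32 -32.8    0.49] turn -53.7 t 14.6 j7 -1.0 w 13.240839136771216
[[ 570.2 -315.1]
 [ 567.2 -353.3]
 [ 527.3 -349.1]
 [ 532.5 -309. ]] [ 549.30009759 -331.60879239] [[ 550.7835172  -330.77701498]]
[38.29386305 40.0443056  40.40298316 38.22522047] [-94.58351803 174.00939432  82.68048631  -9.15459295]
```

play_rows(
  series=[
    [-17.3, -32.7, 0.5, -53.6, 1],
    [-17.3, -32.7, 0.5, -53.6, 1],
    [-17.3, -32.7, 0.5, -53.6, 1],
    [-17.3, -32.7, 0.5, -53.6, 1],
    [-17.3, -32.7, 0.5, -53.6, 1],
    [-17.3, -32.7, 0.5, -53.6, 1],
    [-17.3, -32.7, 0.5, -53.6, 1],
    [-17.3, -32.7, 0.5, -53.6, 1],
  ],
)

```text
clock: 15.45
eef_pos: [550.1, 155.9, 89.7]
tool_rot: [-3.135, 0.002, 0.571]
force: [-0.1, 0.4, -4.6]
width: 14.1
```

play_rows(
  series=[
    [0, 0, 2.5, 0, 1],
    [0, 0, 2.5, 0, 1],
    [0, 0, 2.5, 0, 1],
    [0, 0, 2.5, 0, 1],
    [0, 0, 2.5, 0, 1],
  ],
)

```text
clock: 15.95
eef_pos: [554.0, 147.5, 67.4]
tool_rot: [3.141, -0.001, 0.561]
force: [0.3, -0.1, -4.8]
width: 13.9
```

```bash
python3 go.py 556.3 146.7 29 32.3
```

```text
cm [0.15 0.19 3.84] turn -0.2 t 15.95 j7 -0.74 w 13.877595076277766
```

play_rows(
  series=[
    [0.15, 0.2, 2, 0, 1],
    [0.15, 0.2, 3.8, 0, 1],
    [0.15, 0.2, 3.8, 0, 1],
    [0.15, 0.2, 3.8, 0, 1],
    [0.15, 0.2, 3.8, 0, 0.7],
    [0.15, 0.2, 3.8, 0, 0.6],
    [0.15, 0.2, 3.8, 0, 0.6],
    [0.15, 0.2, 3.8, 0, 0.6],
  ],
)

```text
clock: 16.75
eef_pos: [556.1, 147.7, 29.4]
tool_rot: [3.141, -0.001, 0.563]
force: [0.3, 0.0, 0.0]
width: 34.3
```

play_rows(
  series=[
    [0, 0, -2, 0, 0.6],
    [0, 0, -6, 0, 0.5],
    [0, 0, -10, 0, 0.2],
    [0, 0, -10, 0, 0.2],
    [0, 0, -10, 0, 0.2],
  ],
)

```text
clock: 17.25
eef_pos: [556.1, 148.1, 129.7]
tool_rot: [3.141, -0.002, 0.563]
force: [-0.6, 0.1, -0.5]
width: 68.4
```

```bash
python3 go.py 550.3 -331 120 -6.5
```

```text
cm [-26.07  40.2    0.92] turn 38.8 t 17.25 j7 -0.8 w 68.37284827765488
```

play_rows(
  series=[
    [-26, 40.2, 0.9, 38.8, 0.2],
    [-26, 40.2, 0.9, 38.8, 0.2],
    [-26, 40.2, 0.9, 38.8, 0.2],
    [-26, 40.2, 0.9, 38.8, 0.2],
    [-26, 40.2, 0.9, 38.8, 0.2],
    [-26, 40.2, 0.9, 38.8, 0.2],
    [-26, 40.2, 0.9, 38.8, 0.2],
    [-26, 40.2, 0.9, 38.8, 0.2],
  ],
)

```text
clock: 18.05
eef_pos: [550.0, -253.5, 119.4]
tool_rot: [-3.14, 0.003, -0.114]
force: [1.2, -1.0, -0.1]
width: 68.0
```

play_rows(
  series=[
    [0, 0, 0, 0, 0.2],
    [0, 0, 0, 0, 0.2],
    [0, 0, 0, 0, 0.2],
  ],
)

```text
clock: 18.35
eef_pos: [550.7, -250.3, 119.8]
tool_rot: [-3.139, 0.002, -0.113]
force: [0.3, 0.7, -0.5]
width: 68.5
```

```bash
python3 go.py 550.3 -331 120 -6.5
```

```text
cm [ 0.87  8.02 -0.04] turn 0.0 t 18.35 j7 -0.7 w 68.51765686486475
```

play_rows(
  series=[
    [0.9, 8, 0, 0, 0.2],
    [0.9, 8, 0, 0, 0.2],
    [0.9, 8, 0, 0, 0.2],
    [0.9, 8, 0, 0, 0.2],
    [0.9, 8, 0, 0, 0.2],
    [0.9, 8, 0, 0, 0.2],
  ],
)

```text
clock: 18.95
eef_pos: [551.7, -330.2, 120.8]
tool_rot: [-3.14, 0.0, -0.111]
force: [-0.3, 0.5, 0.8]
width: 68.2
```

```bash
python3 go.py 550.3 -331 23 -6.5;python3 -c "
from h import *
c=grab('wrist')
e=np.array([np.cos(-.113),np.sin(-.113)])*20;n=np.array([-e[1],e[0]]);C=np.array([550.3,-331])
cv2.polylines(c['img'],[proj(c,[np.r_[C+a*e+b*n,40] for a,b in((1,1),(1,-1),(-1,-1),(-1,1))]).astype(int)],True,(0,0,255))
save(c,'pics/w9.png')"
```

```text
cm [-0.13  0.12  9.78] turn 0.1 t 18.95 j7 -0.63 w 68.22256896013889
```

View pics/w9.png

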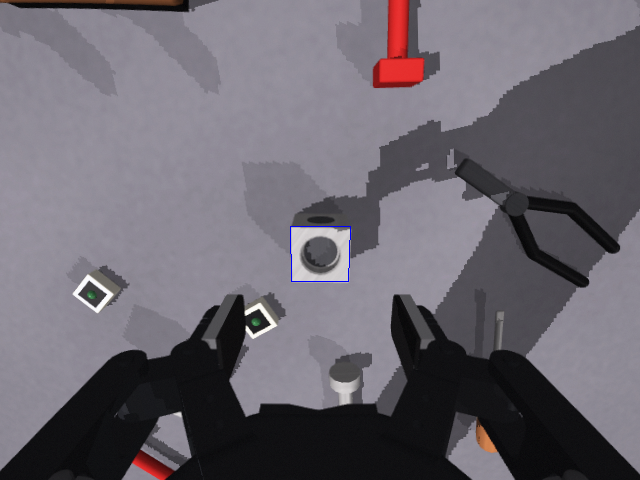

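The outline sits exactly on the hollow block's top face at (320,253). The flat stake (344,380) and the marker (260,320) are clear of the fingers.

play_rows(
  series=[
    [-0.1, 0.1, 4, 0, 0.2],
    [-0.1, 0.1, 7, 0, 0.2],
    [-0.1, 0.1, 9.5, 0, 0.2],
    [-0.1, 0.1, 10.3, 0, 0.2],
    [-0.1, 0.1, 10.3, 0, 0.8],
    [-0.1, 0.1, 10.3, 0, 0.8],
    [-0.1, 0.1, 10.3, 0, 0.8],
    [-0.1, 0.1, 10.3, 0, 0.8],
  ],
)

```text
clock: 19.8
eef_pos: [550.7, -333.8, 19.6]
tool_rot: [3.141, -0.002, -0.114]
force: [0.5, 0.3, 2.3]
width: 39.5
```

play_rows(
  series=[
    [0, 0, -1, 0, 0.8],
    [0, 0, -4, 0, 0.8],
    [0, 0, -8, 0, 0.8],
    [0, 0, -8, 0, 0.8],
  ],
)

```text
clock: 20.2
eef_pos: [552.2, -336.9, 104.1]
tool_rot: [3.136, -0.008, -0.115]
force: [1.4, -1.1, -3.4]
width: 39.3
```

```bash
python3 go.py 485.2 259.1 100 32.3
```

```text
cm [-1.350e+01 -5.844e+01 -4.000e-02] turn -38.9 t 20.2 j7 -0.61 w 39.335793640029955
```

play_rows(
  series=[
    [-13.5, -58.4, 0, -38.9, 0.8],
    [-13.5, -58.4, 0, -38.9, 0.8],
    [-13.5, -58.4, 0, -38.9, 0.8],
    [-13.5, -58.4, 0, -38.9, 0.8],
    [-13.5, -58.4, 0, -38.9, 0.8],
    [-13.5, -58.4, 0, -38.9, 0.8],
    [-13.5, -58.4, 0, -38.9, 0.8],
    [-13.5, -58.4, 0, -38.9, 0.8],
  ],
)

```text
clock: 21.0
eef_pos: [504.1, 65.4, 98.3]
tool_rot: [3.142, 0.0, 0.564]
force: [0.8, 0.0, -4.4]
width: 39.1
```

play_rows(
  series=[
    [0, 0, 0, 0, 0.8],
    [0, 0, 0, 0, 0.8],
    [0, 0, 0, 0, 0.8],
  ],
)

```text
clock: 21.3
eef_pos: [505.0, 62.4, 98.3]
tool_rot: [3.14, 0.0, 0.563]
force: [0.9, -0.4, -4.1]
width: 38.7
```

```bash
python3 go.py 485.2 259.1 60 32.3
```

```text
cm [  8.83 -17.69   3.81] turn -0.0 t 21.3 j7 -0.58 w 38.69485031719548
```

play_rows(
  series=[
    [8.8, -17.7, 0, 0, 0.8],
    [8.8, -17.7, 0, 0, 0.8],
    [8.8, -17.7, 0, 0, 0.8],
    [8.8, -17.7, 0, 0, 0.8],
    [8.8, -17.7, 0, 0, 0.8],
    [8.8, -17.7, 3, 0, 0.8],
    [8.8, -17.7, 3, 0, 0.8],
    [8.8, -17.7, 3, 0, 0.8],
  ],
)

```text
clock: 22.1
eef_pos: [484.8, 258.1, 68.2]
tool_rot: [3.141, 0.002, 0.561]
force: [0.3, 0.6, -3.8]
width: 39.3
```

```bash
python3 go.py 485.2 259.1 30.5 32.3
```

```text
cm [ 0.09 -0.06  3.77] turn -0.1 t 22.1 j7 -0.9 w 39.275067352100024
```

play_rows(
  series=[
    [0.1, 0, 2, 0, 0.8],
    [0.1, 0, 3.75, 0, 0.8],
    [0.1, 0, 3.75, 0, 0.8],
    [0.1, 0, 3.75, 0, 0.8],
    [0.1, 0, 3.75, 0, 0.42],
    [0.1, 0, 3.75, 0, 0.42],
    [0.1, 0, 3.75, 0, 0.42],
    [0.1, 0, 3.75, 0, 0.42],
  ],
)

```text
clock: 22.9
eef_pos: [485.6, 261.2, 31.3]
tool_rot: [-3.142, -0.001, 0.565]
force: [-0.5, -0.3, 0.2]
width: 49.2
```

play_rows(
  series=[
    [0, 0, -2, 0, 0.42],
    [0, 0, -6, 0, 0.42],
    [0, 0, -11, 0, 0.42],
    [0, 0, -16, 0, 0.2],
    [-5, 0, -16, 0, 0.2],
    [-8, 0, -16, 0, 0.2],
    [-8, 0, -16, 0, 0.2],
    [-8, 0, -16, 0, 0.2],
  ],
)

```text
clock: 23.7
eef_pos: [417.8, 218.4, 191.2]
tool_rot: [-3.141, -0.001, 0.565]
force: [-0.4, 0.0, 0.8]
width: 68.3
```

```bash
python3 -c "
from h import *
s=status.read_state();print(s['eef_pos'],s['qd'].round(3))
c=grab('wrist');save(c,'pics/w10.png')
"
```

```text
[417.7509207  218.44164235 191.23891817] [ 0.006  0.026 -0.007 -0.044 -0.002 -0.003 -0.   ]
```

View pics/w10.png

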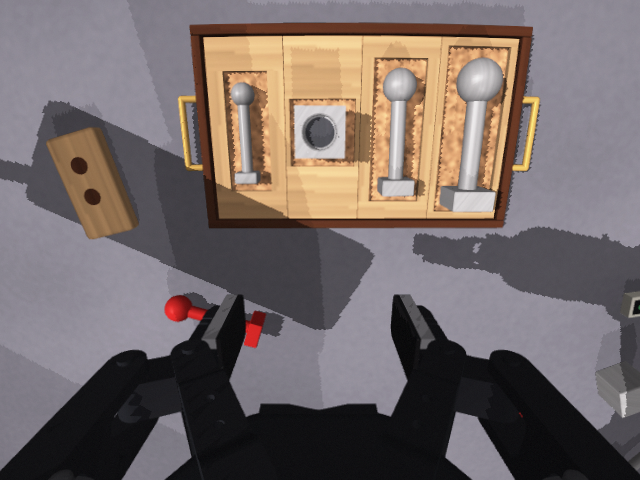

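All four items appear seated, with the hollow up at (320,131). I'll check the offsets numerically.

Run:
```python
from h import *
c=grab('wrist')
C=np.array([503,231]);th=np.radians(32.3);e=np.array([np.cos(th),np.sin(th)]);n=np.array([-e[1],e[0]])
for k,o,r,f,uv in(('large',-99.75,18,44.5/98,[(480,80),(469,199)]),('medium',-33.25,14,38.5/84,[(400,84),(396,186)]),('small',99.75,10,32.5/70,[(242,94),(246,177)])):
    p=cast(c,uv,10+r);m=p[0]+f*(p[1]-p[0])-(C+o*n);d=p[0]-p[1]
    print(k,'len-off',(m@e).round(1),'side-off',(m@n).round(1),'ang',np.degrees(np.arctan2(d[1],d[0])).round(1)-32.3,np.linalg.norm(d).round(1))
m=cast(c,[(320,132)],50)[0]-(C+33.25*n);print('block',m@e,m@n)
a=cv2.resize(grab('scene')['img'][180:330,180:520],(800,353),interpolation=2)
s=grab('side');b=cv2.resize(s['img'][150:230,210:370],(480,240),interpolation=2)
a[:1]=0;s['img']=np.vstack([a,np.pad(b,((0,0),(0,320),(0,0)))]);save(s,'pics/f.png')
```

```text
large len-off -0.4 side-off -0.1 ang 2.1000000000000014 99.9
medium len-off 2.1 side-off -0.5 ang 1.6000000000000014 85.4
small len-off 0.8 side-off 1.1 ang -0.5999999999999979 70.4
block 2.1381279872994248 0.9137558359897816
```

View pics/f.png

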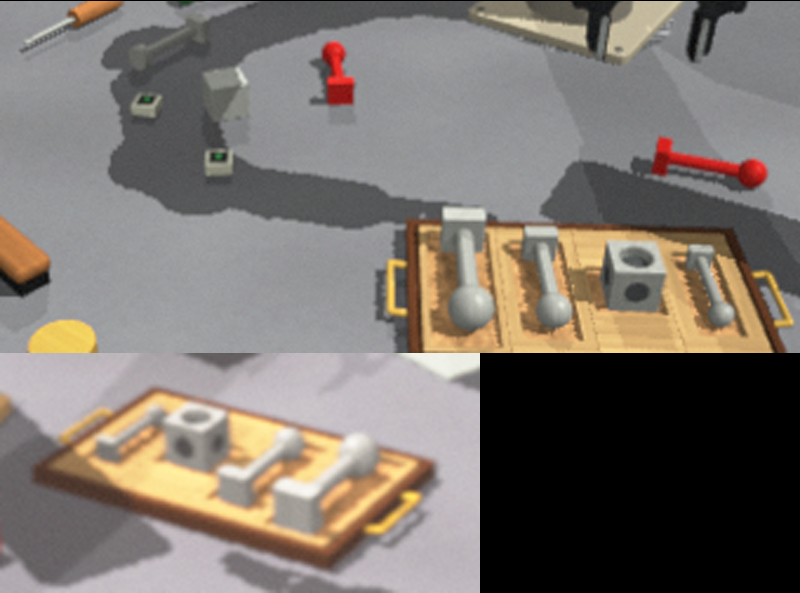

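All offsets are within about 2 mm, everything sits level in the recesses, and the flat stake and plain block haven't moved. Handing in.

```bash
python3 -c "
from h import *
print(order.finish_job())"
```

```text
the job is handed in; nothing more can be done
None
```

I put all three ball-ended stakes and the doming block (hollow up) in their recesses and handed the job in after about 24 s of robot time, with the gripper well clear of everything. The interface gave no verdict.

**Last checks:** The final wrist picture put each stake about 2 mm or less from its recess centre and within about 2° of its direction. The block was about 2 mm from its centre. In the scene and side pictures all four look level and fully down, but I judged height on the cork only by eye. The flat stake and plain block looked unmoved, also by eye, and were never touched. The camera calibration is only good to about 2 mm.

**What went wrong or disagreed:**
- **Small stake grip:** the first grip was too high on the stem, so I reopened and gripped lower before lifting.
- **Finger opening:** it read 2–3 mm under the true stem thickness on all three stakes. I took this as a sensor offset, since each lift held.
- **Tray position:** one early reading was off because the arm was still moving. A settled picture then confirmed my first estimate to about 1–2 mm.

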